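Load the spice grinder and hold its bayonet lid at the pulse position

TASK

Take both cinnamon sticks out of the wooden block and drop them end-down into the open chamber of the spice grinder, then fit the grinder's lid: lower it through the gaps of the mouth until it sits flush and twist it clockwise (seen from above) about 40 degrees, to the long half-turn mark, without going on to the lock click. The lid springs back if let go, so finish while still gripping it there, held still at the half-turn mark; leave the honey dipper and everything else on the counter alone.

Things in the scene. Friction and masses are not known exactly. Their poses are not given: they have to be found in the camera images.
- grinder: Spice grinder, fixed, upright, 150 mm high: round steel body 112 mm across, black foot 124 mm. Origin: on its axis at counter level; z up. Low black marks on its flat rim, the same on either side: one dot at the gaps for the lid (its +x and -x), one long radial rib 40 degrees clockwise of the dot seen from above (half-turn mark, pulse), two dots at 75 degrees (lock).
- mouth (a point): Centre of the mouth, at the rim, 150 mm above the counter. Below it a round well, 84 mm wide, 17 mm deep; over the well hangs a ledge 6 mm thick, flush with the rim, leaving a round opening 68 mm wide and two gaps across from each other, about 27 mm wide for the lid's lugs, on the grinder's +x and -x sides.
- chamber (a point): Centre of the chamber's flat floor, on the axis, 45 mm above the counter. The chamber is a round upright hole 34 mm wide and 88 mm deep that opens in the middle of the well's floor (133 mm above the counter).
- gap (a point): Middle of the +x gap, at rim height, 38 mm from the axis. The lid goes in when its bar points at this (either way round), within about 5 degrees and centred within about 2 mm; it then turns only clockwise seen from above, its lugs running under the ledge.
- half_mark (a point): Middle of the long half-turn rib on the rim, 51 mm from the axis, 40 degrees clockwise of the +x gap. The lid's bar must end up pointing at it; the same rib stands across the mouth.
- pulse (a joint): Spring-return switch ring in the grinder, pushed round by the lid's lugs: 0 rad at rest, grows as the lid turns clockwise. Met when the lid has turned about 0.20 rad; from there it reads the lid's turn less 0.20. Half-turn mark: about 0.50. The lock click begins near 0.79 (lid at about 57 degrees). It resists with 0.05 Nm at first, 0.15 Nm at the half-turn mark, and drives a released lid back.
- lid: Grinder lid, about 140 g, 48 mm high, right way up on the counter. Origin: centre of its underside; z up. Plug 62 mm across, 13 mm high, with two lugs across from each other at its bottom (5 mm high, 18 mm wide, reaching 40 mm from the axis along +x and -x); above it a flange 90 mm across, 13 to 18 mm above the underside. Seated, the flange rests on the rim and the origin is 13 mm below it.
- lid_grip (a point): Point on the lid's axis inside its grey grip bar, 38 mm above the underside. The bar runs along the lid's x axis, in line with the lugs: 60 mm long, 22 mm wide (along y), from 18 to 48 mm above the underside; pinch it across its width. Half a turn about z makes no difference. If the lugs miss the gaps the lid stays 13 mm too high.
- block: Light wooden block, fixed, 64 mm (its x) by 124 mm (its y), 50 mm high; origin: centre of its underside. Three upright holes 15 mm wide and 40 mm deep in a row along its y, at -36, 0 and +36 mm; one holds the honey dipper, the others the two cinnamon sticks, in any order.
- stick_a: Cinnamon stick: plain dark brown round rod, 12 mm thick, 80 mm long, 12 g, standing in a hole of the block with its top 40 mm above the block. Origin: centre of its lower end; z runs along it, up at the start.
- stick_b: the other cinnamon stick, the same
- stick_a_mid (a point): middle of stick_a, 40 mm from either end
- stick_b_mid (a point): middle of stick_b, 40 mm from either end
- dipper: Honey dipper, light wood, standing in the third hole of the block: 10 mm thick handle with a round head 22 mm wide on top, 92 mm long, top 52 mm above the block. Not to be taken. Origin: lower end.
- tomato_a: Tomato, 66 mm wide, 52 mm high, bystander. Origin: underside.
- tomato_b: Tomato, 74 mm wide, 58 mm high, bystander. Origin: underside.
- plum_tomato: Plum tomato on end, 48 mm wide, 62 mm high, bystander. Origin: underside.
- garlic: Garlic bulb, 50 mm wide, 48 mm high, bystander. Origin: underside.
- pepper_mill: Dark wooden pepper mill, 54 mm wide, 172 mm high, bystander. Origin: underside.
- salt_bowl: White salt bowl, 90 mm wide, 35 mm high, bystander. Origin: underside.
Things that resemble listed ones, but are neither listed nor needed, are in the scene too. What is shaped like the lid but green or purple is not meant.

How it is judged:
On the way, in this order (a step that is already met when the one before it is completed fails the run):
1. both cinnamon sticks stand in the grinder's chamber, the lid not yet on (horizontal distance between each of stick_a_mid, stick_b_mid and grinder below 0.016 m and z of each of stick_a_mid, stick_b_mid in the frame of grinder below 0.097 m and angle between the z axis of each of stick_a, stick_b and the z axis of grinder, either way round below 0.4 rad and horizontal distance between lid and grinder above 0.05 m), for 0.2 s.
2. the lid sits flush in the mouth, its lugs through the gaps, not yet turned to the half-turn mark (horizontal distance between lid and grinder below 0.005 m and z of lid in the frame of grinder between 0.134 and 0.1395 m and angle between lid's own z axis and vertical below 0.06 rad and value of joint pulse below 0.3 rad), for 0.05 s.
3. the lid is turned to the half-turn mark (horizontal distance between lid and grinder below 0.005 m and z of lid in the frame of grinder between 0.134 and 0.1395 m and angle between lid's own z axis and vertical below 0.06 rad and value of joint pulse between 0.35 and 0.63 rad), for 0.2 s.
At the end, for the whole second after the job is handed in: Both sticks stand in the chamber; the lid sits flush in the mouth (within 2.5 mm in height, 5 mm of the axis), turned clockwise to the half-turn mark (40 degrees, give or take about 8; the switch ring between 0.35 and 0.63 rad), still, and gripped by the fingers through the last second (all of step 3 and horizontal distance between each of stick_a_mid, stick_b_mid and grinder below 0.016 m and z of each of stick_a_mid, stick_b_mid in the frame of grinder below 0.097 m and angle between the z axis of each of stick_a, stick_b and the z axis of grinder, either way round below 0.4 rad and angle between the x axis of lid and the x axis of grinder, either way round between 0.54 and 0.86 rad and angular speed of lid below 0.15 rad/s and contact force between the fingers and lid above 2 N); the arm keeps its last pose, push and grip.
It fails at once if the lid was turned on into the lock click (value of joint pulse above 0.85 rad).
It fails at once if the honey dipper or another bystander was shifted by more than 40 mm (distance of any of dipper, tomato_a, tomato_b, plum_tomato, garlic, pepper_mill, salt_bowl from where it was at the start of the episode above 0.04 m).
It also fails if it takes over 72 s, if anything falls off the work surface, if the arm or the gripper's body presses on something with over 40 N, if the wrist force passes 120 N, or if a joint passes its speed limit or range.

ROBOT

A 7-joint arm with a two-finger parallel gripper is mounted at the origin on the work surface. World frame = base frame: x ahead of the robot, y to its left, z up, the work surface at z = 0. Lengths are in m, angles in rad, forces in N, time in s.
With the tool pointing down it reaches from about 0.4 to 0.85 m from the base axis. Payload 10.4 kg.
Tool frame: the origin (TCP) lies at the very end of the fingers, on their centre line; the grasp point (between the pads) lies 19 mm behind it (r.grip_point_offset is the z of the grasp point in the tool frame, in m); z points along the fingers, y is the line along which they close (so a half turn about z gives the same grasp; the last joint's range is limited). The gripper opens to 87 mm and grips with 3 to 60 N. Pads are 19 mm wide; open, the fingers measure 117 mm over their backs; the gripper's body (75 mm by 190 mm) begins 51 mm behind the grasp point.
Start: joints at [-1.253, 0.332, -0.065, 1.46, 0.022, 1.35, -0.088], TCP at [0.209, 0.589, 0.223] pointing down, gripper open.
Joint ranges: [-2.6, 2.6], [-0.5, 2.12], [-1.47, 1.34], [0.16, 2.42], [-1.27, 4.41], [0.06, 2.06], [-2.6, 2.6]. Speed limits (rad/s): [2.22, 2.22, 2.79, 2.79, 3.14, 3.14, 3.14].

INTERFACE

Orientations are given as a 3x3 rotation matrix whose columns are the frame's x, y, z axes.
In Python, from station import r gives the robot as it stands.
- The arm moves only by the tool move_arm, never from a script. Its argument "increments" is a list that holds one entry, the list of rows, each a list of 7 numbers: the turn, a rotation vector about the tool's x, y, z in degrees, then the shift along the tool's x, y, z in m, then the finger opening in m, from 0 to 0.087. A call has 1 to 8 rows; each row is the pose to reach, as a shift and turn from the pose commanded when the call began, along the tool's axes at that moment; what a row does not reach only later rows make up. A row lasts 1/12 s, in which the tool goes at most 41.7 mm and 7.16 degrees, less where a joint would pass 70% of its speed; a pose out of reach is approached as far as the arm can. A call with a gripper value outside its range is refused whole. The fingers move at their own pace and stop on an object; "squeeze" is the grip in N (left out, the last holds). Time passes only in rows, so rows that repeat a pose let the fingers close. It gives the time, the measured TCP pose, the force, the opening and the grip force at its end, in the units of the state.
- r.sense(): the state, without advancing time (a new reading comes with each control period).
- r.capture(name): name is "scene" or "top"; returns a dict with "image" (480x640x3 uint8, blue, green, red), "intrinsics" (3x3 intrinsics, pixels), "R" (3x3) and "t" (3): a world point X has camera coordinates R X + t. Camera axes: x right, y down, z forward; pixel columns grow to the right and rows downward; lengths in m; the calibration is good to about 2 mm. A picture is of the moment at which its call begins. There is no depth.
- r.sign_off(): hands the job in; it is judged then, once.
The state is a dict: "clock": time; "joint_positions": joint angles; "dq": joint speeds; "joint_efforts": joint torques, N m; "tool_pos": TCP position; "ee_rot": TCP orientation; "contact_force": force on the tool from outside, world axes, zero at the start; "moment": the same for the moment, N m; "width": opening from 0.0 (shut) to 1.0 (fully open); "finger_force": force on a finger pad.
Only numpy, scipy, OpenCV 4.12 (cv2) and the standard library are available. Lean on these libraries where they do the work, as an engineer would, in place of code of your own. Each camera call takes 0.05 s, during which the arm holds its last target. There are 200 camera calls.

## Working session

There is one attempt and no reset: what is moved stays moved. The work goes in short steps, Python scripts to look and compute and a tool call to move; the robot and the scene stay as the last step left them, time stands still between calls to the robot, and variables do not carry over. Pictures are saved under pics/ and viewed, at most 10 in all, crops included, and the job is handed in when it is done.

Besides the shell and the picture viewer there is one more tool, called after "Request:" by a JSON object that holds its "name" and its "arguments", one argument or row to a line. move_arm: Moves the arm, as the interface text tells. Its arguments: {"type":"object","properties":{"increments":{"type":"array"},"squeeze":{"type":"number"}},"required":["increments"]}

```bash
mkdir -p pics; ls; python3 - <<'E'
from station import r
import cv2,numpy as np
for n in("scene","top"):
    c=r.capture(n);cv2.imwrite(f"pics/{n}0.png",c["image"]);print(n,np.array(c["intrinsics"]).tolist(),np.round(c["R"],4).tolist(),np.round(c["t"],4).tolist())
s=r.sense();print(s,r.grip_point_offset)
E
```

```text
pics
scene [[473.68112835222666, 0.0, 321.8476092185889], [0.0, 473.68112835222666, 234.6522694289325], [0.0, 0.0, 1.0]] [[-0.6415, 0.7668, -0.0212], [0.5123, 0.4077, -0.7559], [-0.571, -0.4958, -0.6544]] [0.2902, -0.1619, 1.5157]
top [[491.6839350962585, 0.0, 316.1709613193465], [0.0, 491.6839350962585, 245.7838093507244], [0.0, 0.0, 1.0]] [[-0.0276, -0.9996, -0.0017], [-0.9906, 0.0276, -0.1337], [0.1336, -0.002, -0.991]] [0.0471, 0.4676, 1.0738]
{'clock': 0.1, 'joint_positions': array([-1.25259203,  0.33278506, -0.06467944,  1.46083337,  0.02161409,
        1.34991081, -0.0885073 ]), 'dq': array([-0.00051061, -0.00115882, -0.00184974, -0.00031985, -0.00084448,
       -0.00044154,  0.00087209]), 'joint_efforts': array([ 1.94096239e-03, -6.24541283e+01,  2.51621293e-02, -3.90706265e+01,
       -6.13111281e-02,  3.66889732e-02,  1.09576133e-04]), 'tool_pos': array([0.20880936, 0.5887278 , 0.22185964]), 'ee_rot': array([[-9.42484505e-01,  3.34249669e-01, -3.41732901e-04],
       [ 3.34249835e-01,  9.42483753e-01, -1.19294075e-03],
       [-7.66623436e-05, -1.23855234e-03, -9.99999230e-01]]), 'contact_force': array([ 0.59794395, -0.23662511,  0.05445997]), 'moment': array([-0.01424098,  0.0146541 ,  0.03692803]), 'finger_force': 0.0, 'width': 1.0020032795215703} -0.0187
```

View pics/scene0.png

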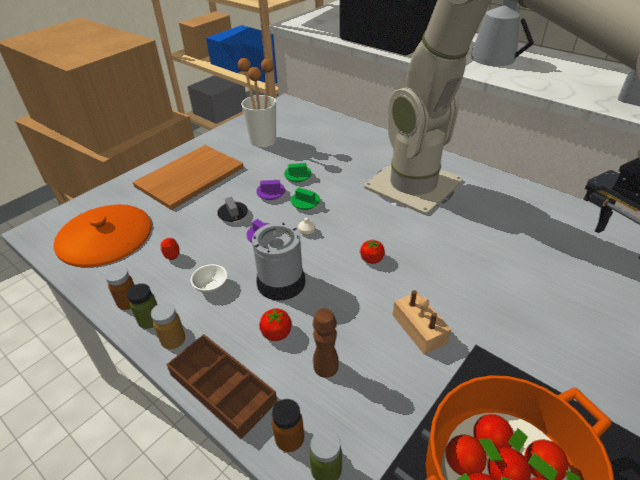

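View pics/top0.png

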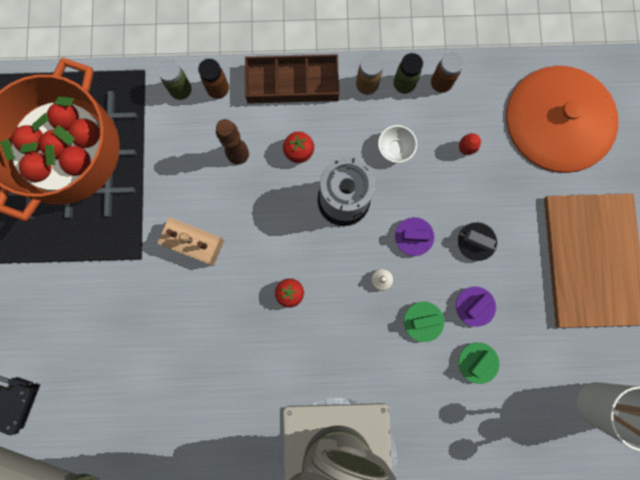

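The scene view shows the grinder at about (280,260), the block at (420,322) and the black lid with a grey bar at (232,211). In the top view they are at (347,190), (190,242) and (478,241). I'll enlarge these.

```bash
python3 - <<'E'
import cv2,numpy as np
t=cv2.imread("pics/top0.png");s=cv2.imread("pics/scene0.png")
def crop(im,x,y,w=66,h=66,k=4):
    c=cv2.resize(im[y:y+h,x:x+w],None,fx=k,fy=k,interpolation=cv2.INTER_CUBIC)
    for i in range(0,w,10): cv2.line(c,(i*k,0),(i*k,5 if i%50 else 10),(0,255,255),1)
    for i in range(0,h,10): cv2.line(c,(0,i*k),(5 if i%50 else 10,i*k),(0,255,255),1)
    return c
a=np.hstack([crop(t,315,155),crop(t,157,210),crop(t,445,210)])
b=np.hstack([crop(s,245,215),crop(s,388,285),crop(s,200,180)])
cv2.imwrite("pics/m.png",np.vstack([a,b]))
E
```

```text
(no output)
```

View pics/m.png

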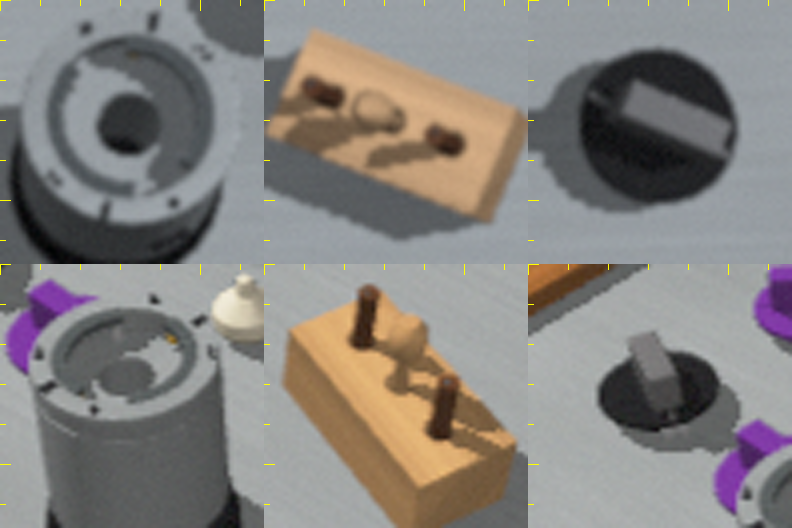

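The crop shows the grinder's rim marks in the top view: dots at (336.3,161.8) and (358.8,205.8), ribs at (353.3,160) and (341.5,207.5). The sticks are in the two outer holes with the dipper in the middle one. The lid's flange is centred at about (477.6,241.4).

```bash
cat > h.py <<'E'
import numpy as np
from station import r
K={"scene":((473.681,321.848,234.652),[[-0.6415,0.7668,-0.0212],[0.5123,0.4077,-0.7559],[-0.571,-0.4958,-0.6544]],[0.2902,-0.1619,1.5157]),
"top":((491.684,316.171,245.784),[[-0.0276,-0.9996,-0.0017],[-0.9906,0.0276,-0.1337],[0.1336,-0.002,-0.991]],[0.0471,0.4676,1.0738])}
def bp(n,u,v,z):
    (f,cx,cy),R,t=K[n];R=np.array(R);C=-R.T@np.array(t);d=R.T@[(u-cx)/f,(v-cy)/f,1]
    return (C+d*(z-C[2])/d[2])[:2]
def px(n,X):
    (f,cx,cy),R,t=K[n];p=np.array(R)@X+t;return np.round([f*p[0]/p[2]+cx,f*p[1]/p[2]+cy],1)
E
python3 - <<'E'
from h import *
def cr(n,x0,y0,ox,oy,pts,z):
    return np.array([bp(n,x0+(x-ox)/4,y0+(y-oy)/4,z) for x,y in pts])
g=cr("top",315,155,0,0,[(85,27),(175,203),(153,20),(106,210),(202,50),(53,180)],.15)
print("grinder",g.round(4).tolist(),g.mean(0))
for i in(0,2,4):d=g[i]-g[i+1];print(np.degrees(np.arctan2(d[1],d[0])),np.linalg.norm(d)/2)
gs=cr("scene",245,215,0,264,[(38,354),(212,352),(95,408),(155,299),(47,387),(199,320)],.15);print("gr scene",gs.round(4).tolist(),gs.mean(0))
for i in(0,2,4):d=gs[i]-gs[i+1];print(np.degrees(np.arctan2(d[1],d[0])),np.linalg.norm(d)/2)
b=cr("top",157,210,264,0,[(313,88),(430,132)],.09);print("stick tops T",b)
b=cr("top",157,210,264,0,[(335,98),(455,142)],.05);print("stick base T",b)
b=cr("scene",388,285,264,264,[(448,380),(370,290)],.09);print("tops S",b)
b=cr("scene",388,285,264,264,[(440,433),(362,343)],.05);print("base S",b)
l=cr("top",445,210,528,0,[(658.5,125.5)],.018);print("flange T",l)
l=cr("scene",200,180,528,264,[(659,391)],.018);print("flange S",l)
l=cr("top",445,210,528,0,[(632,80),(735,127),(727,157),(622,112)],.048);print("bar",l.round(4).tolist(),l.mean(0))
E
```

```text
grinder [[0.6255, -0.0116], [0.5321, -0.0542], [0.6282, -0.0466], [0.5295, -0.0191], [0.6116, -0.0711], [0.5458, 0.0073]] [ 0.57879232 -0.03256395]
24.498326458658095 0.051279839701888735
-15.590289903050575 0.0512297010198008
-49.95779751646512 0.05117940079293408
gr scene [[0.6072, -0.0714], [0.5425, 0.007], [0.6194, -0.0125], [0.5278, -0.0525], [0.624, -0.0466], [0.5258, -0.0184]] [ 0.57445153 -0.03240596]
-50.474175319815 0.05085739368846634
23.590416911804276 0.04996772389396978
-15.981366166850906 0.051082578986266274
stick tops T [[0.49925593 0.34723332]
 [0.47376768 0.28462567]]
stick base T [[0.50017192 0.34696089]
 [0.47369139 0.28036375]]
tops S [[0.49782223 0.34913768]
 [0.46874191 0.28366526]]
base S [[0.50029022 0.35171558]
 [0.47223027 0.28551101]]
flange T [[ 0.47041197 -0.33366453]]
flange S [[ 0.47078878 -0.32677995]]
bar [[0.4923, -0.3108], [0.4644, -0.3659], [0.4478, -0.3602], [0.4745, -0.304]] [ 0.46971809 -0.33521898]
```

```bash
cat >> h.py <<'E'
from scipy.spatial.transform import Rotation as Ro
def pose(x,y,z,yaw,tilt=(0,0)):
    # yaw: world angle of tool y (deg), z down; tilt: world rotvec (deg) about x,y
    a=np.radians(yaw);Y=np.array([np.cos(a),np.sin(a),0]);Z=np.array([0,0,-1.])
    R=np.c_[np.cross(Y,Z),Y,Z]
    return Ro.from_rotvec([*tilt,0],degrees=True)*Ro.from_matrix(R),np.array([x,y,z])
def plan(start,*goals):
    (R0,p0)=start
    for g in goals:
        R,p=pose(*g);print(g,np.round((R0.inv()*R).as_rotvec(degrees=True),1).tolist(),np.round(R0.inv().apply(p-p0),4).tolist());R0,p0=R,p
def now():
    s=r.sense();return Ro.from_matrix(s["ee_rot"]),np.array(s["tool_pos"])
E
python3 - <<'E'
from h import *
st=(now()[0],np.array([.209,.589,.223]))
plan(st,(.4985,.3485,.16,-22.7),(.4985,.3485,.065,-22.7),(.4985,.3485,.22,-22.7),(.577,-.0325,.24,-22.7))
E
```

```text
(0.4985, 0.3485, 0.16, -22.7) [-0.1, 0.1, 93.2] [-0.3532, -0.1298, 0.0632]
(0.4985, 0.3485, 0.065, -22.7) [0.0, 0.0, 0.0] [0.0, 0.0, 0.095]
(0.4985, 0.3485, 0.22, -22.7) [0.0, 0.0, 0.0] [0.0, 0.0, -0.155]
(0.577, -0.0325, 0.24, -22.7) [0.0, 0.0, 0.0] [-0.3212, 0.2194, -0.02]
```

Request:
{"name": "move_arm", "arguments": {
  "increments": [
    [[0, 0, 50, -0.26, -0.1, 0.03, 0.06], [0, 0, 50, -0.26, -0.1, 0.03, 0.06], [0, 0, 50, -0.26, -0.1, 0.03, 0.06], [0, 0, 50, -0.26, -0.1, 0.03, 0.06], [0, 0, 50, -0.26, -0.1, 0.03, 0.06], [0, 0, 50, -0.26, -0.1, 0.03, 0.06], [0, 0, 50, -0.26, -0.1, 0.03, 0.06], [0, 0, 50, -0.26, -0.1, 0.03, 0.06]]
  ]
}}

```text
clock: 0.77
tool_pos: [0.4263, 0.4013, 0.1917]
ee_rot: [[-0.333, 0.943, 0.002], [0.943, 0.333, -0.003], [-0.004, 0.0, -1.0]]
contact_force: [0.0, -0.8, 0.5]
width: 0.695
finger_force: 0.0
```

```bash
python3 - <<'E'
from h import *
print(now()[1])
plan(now(),(.4985,.3485,.16,-22.7))
E
```

```text
[0.42625233 0.40129544 0.19173142]
(0.4985, 0.3485, 0.16, -22.7) [0.1, 0.2, 42.2] [-0.0737, 0.0505, 0.032]
```

Request:
{"name": "move_arm", "arguments": {
  "increments": [
    [[0, 0, 43, -0.083, 0.052, 0.032, 0.06], [0, 0, 43, -0.083, 0.052, 0.032, 0.06], [0, 0, 43, -0.083, 0.052, 0.032, 0.06], [0, 0, 43, -0.083, 0.052, 0.032, 0.06], [0, 0, 43, -0.083, 0.052, 0.032, 0.06], [0, 0, 43, -0.083, 0.052, 0.032, 0.06], [0, 0, 43, -0.083, 0.052, 0.032, 0.06], [0, 0, 43, -0.083, 0.052, 0.032, 0.06]]
  ]
}}

```text
clock: 1.43
tool_pos: [0.4979, 0.3486, 0.1603]
ee_rot: [[0.379, 0.926, -0.0], [0.926, -0.379, -0.0], [-0.001, -0.0, -1.0]]
contact_force: [-0.1, -0.9, -0.2]
width: 0.687
finger_force: 0.0
```

```bash
python3 - <<'E'
from h import *
import cv2
print(now()[1])
ims=[]
for n,X in(("top",[.487,.315,.06]),("scene",[.487,.315,.08])):
    im=r.capture(n)["image"];u,v=px(n,X).astype(int);ims.append(cv2.resize(im[v-50:v+50,u-50:u+50],None,fx=4,fy=4,interpolation=cv2.INTER_CUBIC));print(u-50,v-50)
cv2.imwrite("pics/a.png",np.hstack(ims))
print(now()[1]);plan(now(),(.4985,.3485,.065,-22.7))
E
```

```text
[0.49786355 0.34860525 0.16025267]
138 189
372 256
[0.49798816 0.34859742 0.16044303]
(0.4985, 0.3485, 0.065, -22.7) [-0.0, 0.0, 0.4] [0.0001, 0.0005, 0.0954]
```

View pics/a.png

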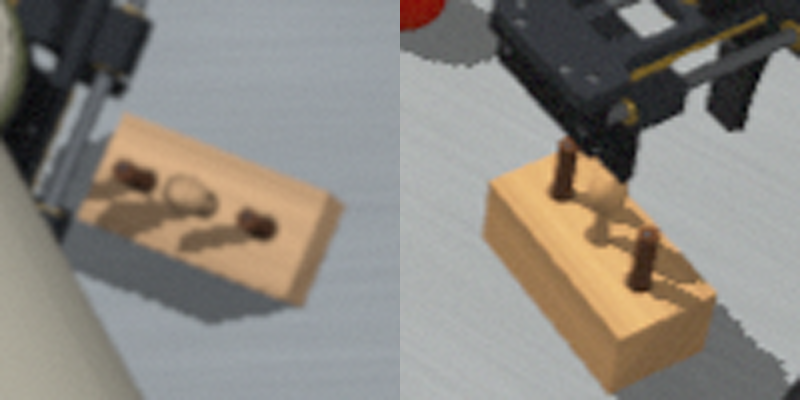

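The finger tips sit above the outer stick, with their midpoint at about (441,293) in the scene view. Descending and gripping.

Request:
{"name": "move_arm", "arguments": {
  "increments": [
    [[0, 0, 0, 0, 0, 0.04, 0.06], [0, 0, 0, 0, 0, 0.07, 0.06], [0, 0, 0, 0, 0, 0.094, 0.06], [0, 0, 0, 0, 0, 0.094, 0.06], [0, 0, 0, 0, 0, 0.094, 0], [0, 0, 0, 0, 0, 0.094, 0], [0, 0, 0, 0, 0, 0.094, 0], [0, 0, 0, 0, 0, 0.094, 0]]
  ],
  "squeeze": 15
}}

```text
clock: 2.2
tool_pos: [0.4992, 0.3491, 0.0684]
ee_rot: [[0.383, 0.924, 0.002], [0.924, -0.383, 0.002], [0.003, 0.001, -1.0]]
contact_force: [-0.1, -1.4, 0.8]
width: 0.466
finger_force: 0.0
```

Request:
{"name": "move_arm", "arguments": {
  "increments": [
    [[0, 0, 0, 0, 0, 0, 0], [0, 0, 0, 0, 0, 0, 0], [0, 0, 0, 0, 0, -0.03, 0], [0, 0, 0, 0, 0, -0.07, 0], [0, 0, 0, 0, 0, -0.11, 0], [0, 0, 0, 0, 0, -0.15, 0], [0, 0, 0, 0, 0, -0.18, 0], [0, 0, 0, 0, 0, -0.18, 0]]
  ]
}}

```text
clock: 2.87
tool_pos: [0.5006, 0.3497, 0.2543]
ee_rot: [[0.383, 0.924, 0.008], [0.924, -0.383, 0.007], [0.01, 0.005, -1.0]]
contact_force: [0.5, 0.4, 0.6]
width: 0.007
finger_force: 0.0
```

```bash
python3 - <<'E'
from h import *
import cv2
im=r.capture("scene")["image"];u,v=px("scene",[.4985,.3485,.21]).astype(int);print(u-50,v-50,px("scene",now()[1]))
cv2.imwrite("pics/b.png",cv2.resize(im[v-50:v+50,u-50:u+50],None,fx=5,fy=5,interpolation=cv2.INTER_CUBIC))
plan(now(),(.577,-.0325,.24,-22.7))
E
```

```text
391 224 [444.9 259.6]
(0.577, -0.0325, 0.24, -22.7) [0.2, -0.4, 0.2] [-0.323, 0.2176, 0.0092]
```

View pics/b.png

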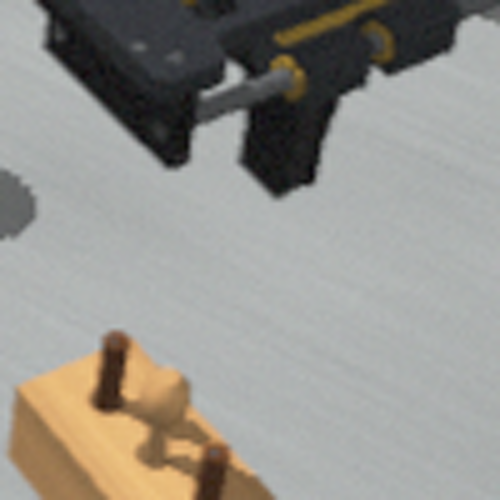

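The fingers closed too slowly and I lifted empty; the stick is still in its hole. I'll go back with a smaller opening and wait longer.

Request:
{"name": "move_arm", "arguments": {
  "increments": [
    [[0, 0, 0, 0, 0, 0.03, 0.035], [0, 0, 0, 0, 0, 0.06, 0.035], [0, 0, 0, 0, 0, 0.09, 0.035], [0, 0, 0, 0, 0, 0.1, 0.035], [0, 0, 0, 0, 0, 0.1, 0.035], [0, 0, 0, 0, 0, 0.13, 0.035], [0, 0, 0, 0, 0, 0.16, 0.035], [0, 0, 0, 0, 0, 0.182, 0.035]]
  ]
}}

```text
clock: 3.58
tool_pos: [0.4986, 0.3487, 0.0644]
ee_rot: [[0.383, 0.924, 0.001], [0.924, -0.383, 0.001], [0.001, 0.0, -1.0]]
contact_force: [-0.7, -0.2, -0.9]
width: 0.394
finger_force: 0.0
```

Request:
{"name": "move_arm", "arguments": {
  "increments": [
    [[0, 0, 0, 0, 0, 0, 0], [0, 0, 0, 0, 0, 0, 0], [0, 0, 0, 0, 0, 0, 0], [0, 0, 0, 0, 0, 0, 0], [0, 0, 0, 0, 0, 0, 0], [0, 0, 0, 0, 0, 0, 0], [0, 0, 0, 0, 0, 0, 0], [0, 0, 0, 0, 0, 0, 0]]
  ]
}}

```text
clock: 4.25
tool_pos: [0.4994, 0.3493, 0.0667]
ee_rot: [[0.383, 0.924, 0.003], [0.924, -0.383, 0.003], [0.003, 0.001, -1.0]]
contact_force: [-0.3, -0.4, 7.7]
width: 0.131
finger_force: 15.0
```

Request:
{"name": "move_arm", "arguments": {
  "increments": [
    [[0, 0, 0, 0, 0, -0.03, 0], [0, 0, 0, 0, 0, -0.07, 0], [0, 0, 0, 0, 0, -0.11, 0], [0, 0, 0, 0, 0, -0.15, 0], [0, 0, 0, 0, 0, -0.18, 0], [0, 0, 0, 0, 0, -0.18, 0], [0, 0, 0, 0, 0, -0.18, 0]]
  ]
}}

```text
clock: 4.83
tool_pos: [0.4991, 0.3489, 0.2473]
ee_rot: [[0.383, 0.924, 0.003], [0.924, -0.383, 0.003], [0.004, 0.002, -1.0]]
contact_force: [-0.3, -0.0, -1.4]
width: 0.131
finger_force: 15.0
```

```bash
python3 - <<'E'
from h import *
print(now()[1]);plan(now(),(.577,-.0325,.24,-22.7))
E
```

```text
[0.49914943 0.34888648 0.24727763]
(0.577, -0.0325, 0.24, -22.7) [0.1, -0.3, 0.2] [-0.3225, 0.218, 0.0062]
```

Request:
{"name": "move_arm", "arguments": {
  "increments": [
    [[0, 0, 0, -0.02, 0.014, 0, 0], [0, 0, 0, -0.05, 0.034, 0, 0], [0, 0, 0, -0.08, 0.054, 0, 0], [0, 0, 0, -0.11, 0.075, 0, 0], [0, 0, 0, -0.14, 0.095, 0, 0], [0, 0, 0, -0.17, 0.115, 0, 0], [0, 0, 0, -0.2, 0.136, 0, 0], [0, 0, 0, -0.22, 0.15, 0, 0]]
  ]
}}

```text
clock: 5.5
tool_pos: [0.5523, 0.0835, 0.2436]
ee_rot: [[0.386, 0.922, -0.001], [0.922, -0.386, -0.001], [-0.001, -0.001, -1.0]]
contact_force: [0.1, -1.0, -0.3]
width: 0.129
finger_force: 15.0
```

Request:
{"name": "move_arm", "arguments": {
  "increments": [
    [[0, 0, 0, -0.025, 0.017, 0, 0], [0, 0, 0, -0.05, 0.034, 0, 0], [0, 0, 0, -0.075, 0.053, 0, 0], [0, -3, 0, -0.093, 0.068, 0, 0], [0, -5, 0, -0.093, 0.068, 0, 0], [0, -5, 0, -0.093, 0.068, 0, 0], [0, -5, 0, -0.093, 0.068, 0, 0], [0, -5, 0, -0.093, 0.068, 0, 0]]
  ]
}}

```text
clock: 6.17
tool_pos: [0.5793, -0.0235, 0.2439]
ee_rot: [[0.381, 0.924, -0.034], [0.921, -0.382, -0.079], [-0.086, -0.001, -0.996]]
contact_force: [0.2, -0.3, 0.0]
width: 0.132
finger_force: 15.0
```

```bash
python3 - <<'E'
from h import *
import cv2
R,p=now();print(p);print("off grinder in tool xy",R.inv().apply(p-[.577,-.0325,p[2]]).round(4))
ims=[]
for n,X in(("top",[.577,-.0325,.19]),("scene",[.577,-.0325,.19])):
    im=r.capture(n)["image"];u,v=px(n,X).astype(int);ims.append(cv2.resize(im[v-40:v+40,u-40:u+40],None,fx=5,fy=5,interpolation=cv2.INTER_CUBIC));print(n,u-40,v-40,"tcp",px(n,p),"bottom",px(n,R.apply([0,0,.05])+p),"mouth",px(n,[.577,-.0325,.133]))
cv2.imwrite("pics/c.png",np.hstack(ims))
E
```

```text
[ 0.57929457 -0.02350689  0.24388962]
off grinder in tool xy [ 0.0092 -0.0013 -0.0008]
top 308 139 tcp [345.5 170.4] bottom [346.1 178.5] mouth [346.8 186.6]
scene 234 184 tcp [274.1 207.7] bottom [275.2 224.1] mouth [276.1 243.1]
```

View pics/c.png

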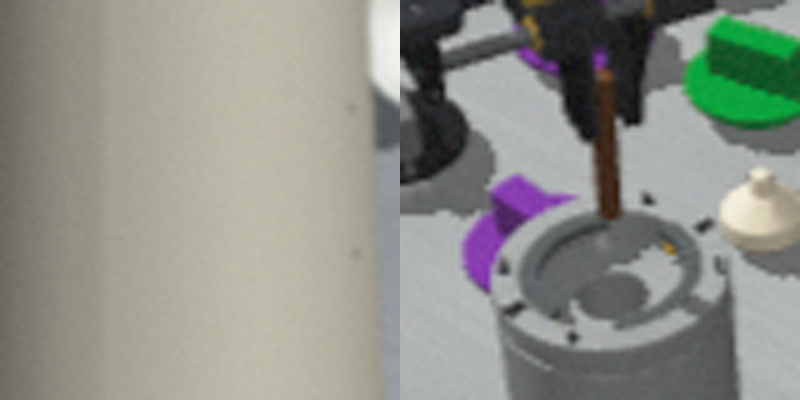

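The stick is held upright and its bottom, at about (276,227) in the scene view, lines up with the chamber hole at (276,243). Lowering and releasing.

Request:
{"name": "move_arm", "arguments": {
  "increments": [
    [[0, 0, 0, 0.0017, 0, 0.02, 0], [0, 0, 0, 0.0034, 0, 0.04, 0], [0, 0, 0, 0.0052, 0, 0.06, 0], [0, 0, 0, 0.0069, 0, 0.08, 0], [0, 0, 0, 0.0079, 0, 0.091, 0], [0, 0, 0, 0.0079, 0, 0.091, 0], [0, 0, 0, 0.0079, 0, 0.091, 0.024], [0, 0, 0, 0.0079, 0, 0.091, 0.024]]
  ]
}}

```text
clock: 6.93
tool_pos: [0.5803, -0.0243, 0.1545]
ee_rot: [[0.382, 0.924, -0.032], [0.92, -0.383, -0.08], [-0.086, 0.001, -0.996]]
contact_force: [-0.3, -0.3, 0.1]
width: 0.211
finger_force: 0.0
```

Request:
{"name": "move_arm", "arguments": {
  "increments": [
    [[0, 0, 0, 0, 0, 0, 0.024], [0, 0, 0, 0, 0, 0, 0.024], [0, 0, 0, -0.002, 0, -0.025, 0.024], [0, 0, 0, -0.005, 0, -0.06, 0.024], [0, 0, 0, -0.0085, 0, -0.1, 0.024], [0, 0, 0, -0.0085, 0, -0.1, 0.03], [0, 3, 0, -0.0085, 0, -0.1, 0.035], [0, 5, 0, -0.0085, 0, -0.1, 0.035]]
  ]
}}

```text
clock: 7.6
tool_pos: [0.5805, -0.0239, 0.2548]
ee_rot: [[0.383, 0.924, 0.003], [0.924, -0.383, 0.002], [0.004, 0.002, -1.0]]
contact_force: [-0.6, -0.1, -0.4]
width: 0.379
finger_force: 0.0
```

```bash
python3 - <<'E'
from h import *
import cv2
R,p=now();print(p,r.sense()["width"])
n="scene";X=[.577,-.0325,.15]
im=r.capture(n)["image"];u,v=px(n,X).astype(int);cv2.imwrite("pics/d.png",cv2.resize(im[v-60:v+40,u-50:u+50],None,fx=6,fy=6,interpolation=cv2.INTER_CUBIC))
plan(now(),(.472,.284,.24,-22.7),(.472,.284,.065,-22.7))
E
```

```text
[ 0.58047013 -0.0238534   0.25478545] 0.3791862547194311
(0.472, 0.284, 0.24, -22.7) [0.1, -0.3, 0.0] [0.2442, -0.219, 0.0155]
(0.472, 0.284, 0.065, -22.7) [0.0, 0.0, 0.0] [0.0, 0.0, 0.175]
```

View pics/d.png

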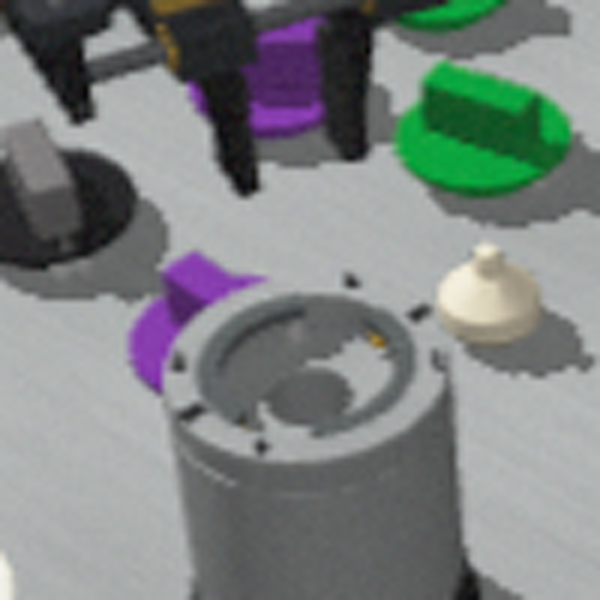

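The first stick has gone into the chamber; nothing stands above the hole at (310,395) in the crop. Now the second one.

Request:
{"name": "move_arm", "arguments": {
  "increments": [
    [[0, 0, 0, 0.03, -0.027, 0, 0.035], [0, 0, 0, 0.06, -0.054, 0, 0.035], [0, 0, 0, 0.09, -0.081, 0, 0.035], [0, 0, 0, 0.12, -0.108, 0, 0.035], [0, 0, 0, 0.15, -0.135, 0, 0.035], [0, 0, 0, 0.18, -0.162, 0, 0.035], [0, 0, 0, 0.2, -0.179, 0, 0.035], [0, 0, 0, 0.2, -0.179, 0, 0.035]]
  ]
}}

```text
clock: 8.32
tool_pos: [0.4882, 0.2361, 0.2535]
ee_rot: [[0.374, 0.927, -0.001], [0.927, -0.374, 0.001], [0.001, -0.001, -1.0]]
contact_force: [-0.6, 0.2, -0.2]
width: 0.399
finger_force: 0.0
```

```bash
python3 - <<'E'
from h import *
print(now()[1]);plan(now(),(.4725,.2835,.16,-22.7))
E
```

```text
[0.48822086 0.23612933 0.25348295]
(0.4725, 0.2835, 0.16, -22.7) [-0.1, -0.1, 0.7] [0.0379, -0.0322, 0.0936]
```

Request:
{"name": "move_arm", "arguments": {
  "increments": [
    [[0, 0, 0, 0.02, -0.02, 0.02, 0.035], [0, 0, 0, 0.043, -0.038, 0.05, 0.035], [0, 0, 0, 0.043, -0.038, 0.08, 0.035], [0, 0, 0, 0.043, -0.038, 0.09, 0.035], [0, 0, 0, 0.043, -0.038, 0.09, 0.035], [0, 0, 0, 0.043, -0.038, 0.09, 0.035]]
  ]
}}

```text
clock: 8.82
tool_pos: [0.4734, 0.2825, 0.1646]
ee_rot: [[0.385, 0.923, 0.001], [0.923, -0.385, -0.0], [-0.0, 0.001, -1.0]]
contact_force: [1.1, 0.3, 0.9]
width: 0.401
finger_force: 0.0
```

```bash
python3 - <<'E'
from h import *
print(now()[1]);plan(now(),(.4725,.2835,.065,-22.7))
E
```

```text
[0.47335164 0.28249077 0.16458915]
(0.4725, 0.2835, 0.065, -22.7) [0.0, 0.0, 0.1] [0.0006, -0.0013, 0.0996]
```

Request:
{"name": "move_arm", "arguments": {
  "increments": [
    [[0, 0, 0, 0, -0.001, 0.03, 0.035], [0, 0, 0, 0, -0.001, 0.06, 0.035], [0, 0, 0, 0, -0.001, 0.085, 0.035], [0, 0, 0, 0, -0.001, 0.1, 0.035], [0, 0, 0, 0, -0.001, 0.1, 0.035], [0, 0, 0, 0, -0.001, 0.1, 0], [0, 0, 0, 0, -0.001, 0.1, 0], [0, 0, 0, 0, -0.001, 0.1, 0]]
  ]
}}

```text
clock: 9.48
tool_pos: [0.4729, 0.2845, 0.0658]
ee_rot: [[0.384, 0.924, 0.003], [0.924, -0.384, 0.002], [0.003, 0.002, -1.0]]
contact_force: [-0.3, -0.5, -0.4]
width: 0.258
finger_force: 0.0
```

Request:
{"name": "move_arm", "arguments": {
  "increments": [
    [[0, 0, 0, 0, 0, 0, 0], [0, 0, 0, 0, 0, 0, 0], [0, 0, 0, 0, 0, 0, 0], [0, 0, 0, 0, 0, 0, 0], [0, 0, 0, 0, 0, 0, 0], [0, 0, 0, 0, 0, 0, 0]]
  ]
}}

```text
clock: 9.98
tool_pos: [0.4722, 0.2844, 0.0647]
ee_rot: [[0.383, 0.924, 0.001], [0.924, -0.383, 0.001], [0.002, 0.001, -1.0]]
contact_force: [0.5, -1.5, 6.3]
width: 0.134
finger_force: 15.0
```

Request:
{"name": "move_arm", "arguments": {
  "increments": [
    [[0, 0, 0, 0, 0, -0.03, 0], [0, 0, 0, 0, 0, -0.07, 0], [0, 0, 0, 0, 0, -0.11, 0], [0, 0, 0, 0, 0, -0.15, 0], [0, 0, 0, 0, 0, -0.18, 0], [0, 0, 0, 0, 0, -0.18, 0], [0, 0, 0, 0, 0, -0.18, 0]]
  ]
}}

```text
clock: 10.57
tool_pos: [0.4722, 0.2844, 0.2454]
ee_rot: [[0.383, 0.924, 0.003], [0.924, -0.383, 0.003], [0.003, 0.001, -1.0]]
contact_force: [0.2, 0.1, -0.4]
width: 0.13
finger_force: 15.0
```

```bash
python3 - <<'E'
from h import *
print(now()[1]);plan(now(),(.577-.009*.386,-.0325-.009*.923,.24,-22.7))
E
```

```text
[0.47222796 0.28435897 0.24543687]
(0.573526, -0.040807, 0.24, -22.7) [0.1, -0.2, 0.2] [-0.2616, 0.2181, 0.0049]
```

Request:
{"name": "move_arm", "arguments": {
  "increments": [
    [[0, 0, 0, -0.024, 0.02, 0, 0], [0, 0, 0, -0.05, 0.042, 0, 0], [0, 0, 0, -0.076, 0.063, 0, 0], [0, 0, 0, -0.1, 0.083, 0, 0], [0, 0, 0, -0.125, 0.104, 0, 0], [0, 0, 0, -0.15, 0.125, 0, 0], [0, 0, 0, -0.175, 0.146, 0, 0], [0, 0, 0, -0.19, 0.158, 0, 0]]
  ]
}}

```text
clock: 11.23
tool_pos: [0.5446, 0.0437, 0.2422]
ee_rot: [[0.386, 0.922, -0.002], [0.922, -0.386, -0.002], [-0.002, -0.001, -1.0]]
contact_force: [-0.2, 0.1, 0.4]
width: 0.129
finger_force: 15.0
```

Request:
{"name": "move_arm", "arguments": {
  "increments": [
    [[0, 0, 0, -0.02, 0.017, 0, 0], [0, 0, 0, -0.045, 0.038, 0, 0], [0, 3, 0, -0.065, 0.054, 0, 0], [0, 5, 0, -0.072, 0.06, 0, 0], [0, 5, 0, -0.072, 0.06, 0, 0], [0, 5, 0, -0.072, 0.06, 0, 0], [0, 5, 0, -0.072, 0.06, 0, 0]]
  ]
}}

```text
clock: 11.82
tool_pos: [0.5721, -0.0404, 0.2425]
ee_rot: [[0.381, 0.924, 0.031], [0.921, -0.382, 0.08], [0.086, -0.002, -0.996]]
contact_force: [0.7, 0.6, -0.6]
width: 0.13
finger_force: 15.0
```

```bash
python3 - <<'E'
from h import *
import cv2
R,p=now();print(p,R.apply([0,0,.05])+p);print("off grinder in tool-yaw xy",pose(0,0,0,-22.7)[0].inv().apply(p-[.577,-.0325,p[2]]).round(4))
n="scene";im=r.capture(n)["image"];u,v=px(n,[.577,-.0325,.15]).astype(int);cv2.imwrite("pics/e.png",cv2.resize(im[v-60:v+40,u-50:u+50],None,fx=6,fy=6,interpolation=cv2.INTER_CUBIC))
E
```

```text
[ 0.57205226 -0.04040697  0.2425081 ] [ 0.57361642 -0.03639024  0.19269425]
off grinder in tool-yaw xy [-0.0092 -0.0015  0.    ]
```

View pics/e.png

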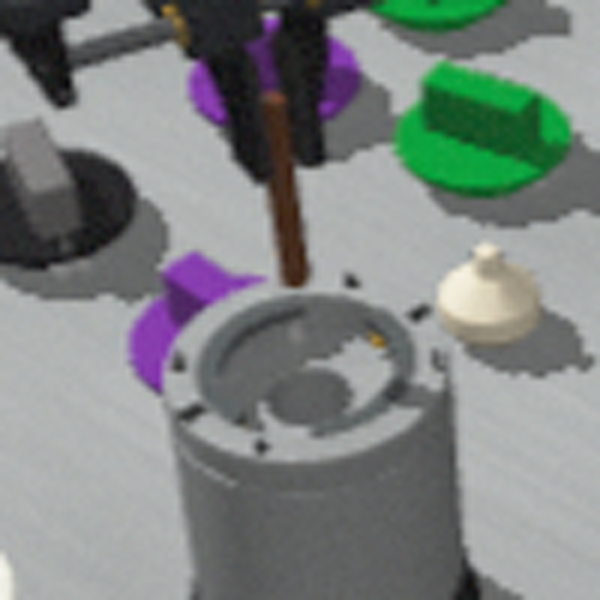

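The second stick leans the other way as planned, its bottom at (293,280) in the crop, just behind and above the hole at (308,395). Lowering.

Request:
{"name": "move_arm", "arguments": {
  "increments": [
    [[0, 0, 0, -0.0017, 0, 0.02, 0], [0, 0, 0, -0.0034, 0, 0.04, 0], [0, 0, 0, -0.0047, 0, 0.055, 0], [0, 0, 0, -0.006, 0, 0.07, 0], [0, 0, 0, -0.007, 0, 0.081, 0], [0, 0, 0, -0.0079, 0, 0.091, 0], [0, 0, 0, -0.0079, 0, 0.091, 0], [0, 0, 0, -0.0079, 0, 0.091, 0]]
  ]
}}

```text
clock: 12.53
tool_pos: [0.5725, -0.0411, 0.1521]
ee_rot: [[0.381, 0.924, 0.033], [0.92, -0.382, 0.08], [0.087, -0.001, -0.996]]
contact_force: [0.1, -1.4, -0.3]
width: 0.132
finger_force: 15.0
```

No contact on the way down; releasing and moving up.

Request:
{"name": "move_arm", "arguments": {
  "increments": [
    [[0, 0, 0, 0, 0, 0, 0.024], [0, 0, 0, 0, 0, 0, 0.024], [0, 0, 0, 0, 0, 0, 0.024], [0, 0, 0, 0, 0, 0, 0.024], [0, 0, 0, 0.002, 0, -0.025, 0.024], [0, 0, 0, 0.005, 0, -0.06, 0.024], [0, 0, 0, 0.0085, 0, -0.1, 0.03], [0, -5, 0, 0.0085, 0, -0.1, 0.05]]
  ]
}}

```text
clock: 13.2
tool_pos: [0.5745, -0.0469, 0.261]
ee_rot: [[0.391, 0.92, 0.012], [0.921, -0.391, 0.002], [0.006, 0.01, -1.0]]
contact_force: [1.3, -1.4, 1.3]
width: 0.354
finger_force: 0.0
```

```bash
python3 - <<'E'
from h import *
print(now()[1]);plan(now(),(.47,-.332,.25,-26.5),(.47,-.332,.11,-26.5),(.47,-.332,.026,-26.5))
E
```

```text
[ 0.57446119 -0.04688033  0.26101444]
(0.47, -0.332, 0.25, -26.5) [0.6, -0.4, 3.5] [-0.3033, 0.0151, 0.0093]
(0.47, -0.332, 0.11, -26.5) [0.0, 0.0, 0.0] [0.0, 0.0, 0.14]
(0.47, -0.332, 0.026, -26.5) [0.0, 0.0, 0.0] [0.0, 0.0, 0.084]
```

Request:
{"name": "move_arm", "arguments": {
  "increments": [
    [[0, 0, 4, -0.03, 0.002, 0, 0.055], [0, 0, 4, -0.07, 0.004, 0, 0.055], [0, 0, 4, -0.11, 0.006, 0, 0.055], [0, 0, 4, -0.15, 0.008, 0, 0.055], [0, 0, 4, -0.19, 0.01, 0, 0.055], [0, 0, 4, -0.23, 0.012, 0, 0.055], [0, 0, 4, -0.265, 0.014, 0, 0.055], [0, 0, 4, -0.29, 0.015, 0, 0.055]]
  ]
}}

```text
clock: 13.87
tool_pos: [0.4732, -0.319, 0.2532]
ee_rot: [[0.449, 0.893, 0.001], [0.893, -0.449, -0.001], [-0.0, 0.001, -1.0]]
contact_force: [-0.0, -0.7, 0.5]
width: 0.633
finger_force: 0.0
```

```bash
python3 - <<'E'
from h import *
import cv2
ims=[]
for n,X,a,b in(("top",[.577,-.0325,.15],40,40),("scene",[.577,-.0325,.14],40,40)):
    im=r.capture(n)["image"];u,v=px(n,X).astype(int);print(n,u-a,v-b);ims.append(cv2.resize(im[v-b:v+b,u-a:u+a],None,fx=5,fy=5,interpolation=cv2.INTER_CUBIC))
cv2.imwrite("pics/f.png",np.hstack(ims))
print(now()[1]);plan(now(),(.47,-.332,.15,-26.5))
E
```

```text
top 307 144
scene 235 200
[ 0.47227788 -0.32044688  0.25317164]
(0.47, -0.332, 0.15, -26.5) [0.1, 0.1, -0.5] [-0.0112, 0.0031, 0.1032]
```

View pics/f.png

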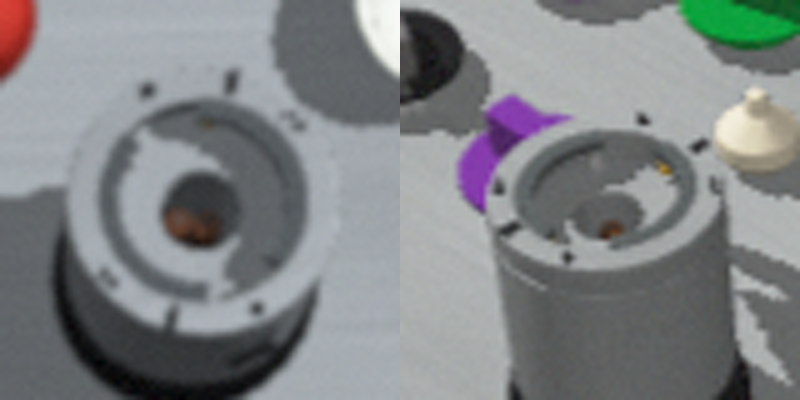

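Both sticks are down in the chamber, their brown ends at about (190,225) in the top crop. Next I'll refine the lid centre from the first pictures, using image code only.

```bash
cat > lidfit.py <<'E'
from h import *
import cv2
from scipy.optimize import minimize
def disc(n,x,y,z,rad,N=60):
    t=np.linspace(0,2*np.pi,N);return np.array([px(n,[x+rad*np.cos(a),y+rad*np.sin(a),z]) for a in t])
for n,box,c0 in(("top",(445,205,68,70),(.4704,-.3337)),("scene",(200,180,66,66),(.4708,-.330))):
    im=cv2.imread(f"pics/{n}0.png");x0,y0,w,h=box;k=8
    c=cv2.resize(im[y0:y0+h,x0:x0+w],None,fx=k,fy=k,interpolation=cv2.INTER_CUBIC)
    m=(c.max(2)<62).astype(np.uint8);_,L,S,_=cv2.connectedComponentsWithStats(m);i=1+S[1:,4].argmax();m=(L==i).astype(np.uint8)
    print(n,"dark bbox",[x0+S[i,0]/k,x0+(S[i,0]+S[i,2])/k,y0+S[i,1]/k,y0+(S[i,1]+S[i,3])/k])
    H=cv2.convexHull(cv2.findContours(m,0,2)[0][0] if len(cv2.findContours(m,0,2)[0])==1 else np.vstack(cv2.findContours(m,0,2)[0]))
    mm=np.zeros_like(m);cv2.fillPoly(mm,[H],1)
    def cost(p):
        q=np.vstack([disc(n,*p,z,.045) for z in(.013,.018)]);q=((q-[x0,y0]+.5)*k).astype(np.int32)
        t=np.zeros_like(m);cv2.fillPoly(t,[cv2.convexHull(q)],1);return float((t!=mm).sum())
    best=min((cost((c0[0]+a/1000,c0[1]+b/1000)),a,b) for a in np.arange(-8,8.1,1) for b in np.arange(-8,8.1,1))
    print(n,"fit",c0[0]+best[1]/1000,c0[1]+best[2]/1000,best[0]/mm.sum())
    # bar: grey pixels in the hull
    g=((c.max(2)>85)&(mm>0)).astype(np.uint8);_,L,S,_=cv2.connectedComponentsWithStats(g);i=1+S[1:,4].argmax()
    R=cv2.minAreaRect(np.argwhere(L==i)[:,::-1].astype(np.float32));b=cv2.boxPoints(R)/k+[x0-.5,y0-.5]
    print("bar corners z.048",np.array([bp(n,*q,.048) for q in b]).round(4).tolist())
for n,u,v in(("top",347.4,183.8),("top",347.35,183.85),("scene",275.8,237.5),("scene",276,237.7)): print(n,bp(n,u,v,.15))
print("chamber top",bp("top",347.6,186,.133))
E
python3 lidfit.py
```

```text
top dark bbox [np.float64(457.75), np.float64(496.0), np.float64(223.125), np.float64(260.75)]
top fit 0.4714 -0.3307 0.09426077393635302
bar corners z.048 [[0.4753, -0.302], [0.4939, -0.3114], [0.4667, -0.3673], [0.4483, -0.3578]]
scene dark bbox [np.float64(218.125), np.float64(247.625), np.float64(202.625), np.float64(222.125)]
scene fit 0.4688 -0.334 0.11748789518655654
bar corners z.048 [[0.4798, -0.338], [0.4582, -0.3233], [0.4754, -0.2998], [0.4966, -0.3143]]
top [ 0.57842528 -0.03282097]
top [ 0.57832356 -0.0327153 ]
scene [ 0.57609032 -0.03237293]
scene [ 0.57630891 -0.03151219]
chamber top [ 0.57821444 -0.03426979]
```

```bash
python3 - <<'E'
from h import *
print(now()[1]);plan(now(),(.4705,-.333,.1,-26))
E
```

```text
[ 0.47227788 -0.32044688  0.25317164]
(0.4705, -0.333, 0.1, -26) [0.1, 0.1, -1.0] [-0.0118, 0.004, 0.1532]
```

Request:
{"name": "move_arm", "arguments": {
  "increments": [
    [[0, 0, -1, -0.012, 0.003, 0.03, 0.055], [0, 0, -1, -0.012, 0.003, 0.07, 0.055], [0, 0, -1, -0.012, 0.003, 0.11, 0.055], [0, 0, -1, -0.012, 0.003, 0.15, 0.055], [0, 0, -1, -0.012, 0.003, 0.15, 0.055], [0, 0, -1, -0.012, 0.003, 0.15, 0.055], [0, 0, -1, -0.012, 0.003, 0.15, 0.055]]
  ]
}}

```text
clock: 14.55
tool_pos: [0.4737, -0.328, 0.1049]
ee_rot: [[0.431, 0.903, 0.002], [0.903, -0.431, -0.001], [-0.0, 0.002, -1.0]]
contact_force: [-0.7, -1.3, 0.8]
width: 0.632
finger_force: 0.0
```

```bash
python3 - <<'E'
from h import *
print(now()[1]);plan(now(),(.4705,-.333,.022,-26))
E
```

```text
[ 0.47370097 -0.32800867  0.10488334]
(0.4705, -0.333, 0.022, -26) [0.1, 0.0, 0.5] [-0.0059, -0.0009, 0.0829]
```

Request:
{"name": "move_arm", "arguments": {
  "increments": [
    [[0, 0, 0.5, -0.006, -0.001, 0.02, 0.055], [0, 0, 0.5, -0.006, -0.001, 0.045, 0.055], [0, 0, 0.5, -0.006, -0.001, 0.065, 0.055], [0, 0, 0.5, -0.006, -0.001, 0.075, 0.055], [0, 0, 0.5, -0.006, -0.001, 0.082, 0.055], [0, 0, 0.5, -0.006, -0.001, 0.082, 0.055], [0, 0, 0.5, -0.006, -0.001, 0.082, 0.055], [0, 0, 0.5, -0.006, -0.001, 0.082, 0.055]]
  ]
}}

```text
clock: 15.22
tool_pos: [0.47, -0.3331, 0.0221]
ee_rot: [[0.439, 0.899, 0.002], [0.899, -0.439, -0.001], [0.0, 0.002, -1.0]]
contact_force: [-0.7, -0.2, -0.1]
width: 0.632
finger_force: 0.0
```

```bash
python3 - <<'E'
from h import *
print(now()[1]);plan(now(),(.4705,-.333,.022,-26))
E
```

```text
[ 0.46999565 -0.33305752  0.0221032 ]
(0.4705, -0.333, 0.022, -26) [0.1, -0.0, -0.0] [0.0003, 0.0004, 0.0001]
```

Request:
{"name": "move_arm", "arguments": {
  "increments": [
    [[0, 0, 0, 0, 0, 0, 0], [0, 0, 0, 0, 0, 0, 0], [0, 0, 0, 0, 0, 0, 0], [0, 0, 0, 0, 0, 0, 0], [0, 0, 0, 0, 0, 0, 0], [0, 0, 0, 0, 0, 0, 0], [0, 0, 0, 0, 0, 0, 0], [0, 0, 0, 0, 0, 0, 0]]
  ],
  "squeeze": 40
}}

```text
clock: 15.88
tool_pos: [0.469, -0.3325, 0.0205]
ee_rot: [[0.439, 0.899, -0.0], [0.899, -0.439, 0.0], [0.0, -0.0, -1.0]]
contact_force: [0.4, 0.6, 1.0]
width: 0.251
finger_force: 40.0
```

Request:
{"name": "move_arm", "arguments": {
  "increments": [
    [[0, 0, 0, 0, 0, 0, 0], [0, 0, 0, 0, 0, 0, 0], [0, 0, 0, 0, 0, 0, 0], [0, 0, 0, 0, 0, 0, 0]]
  ]
}}

```text
clock: 16.22
tool_pos: [0.469, -0.3325, 0.0206]
ee_rot: [[0.439, 0.899, 0.0], [0.899, -0.439, 0.0], [0.0, -0.0, -1.0]]
contact_force: [-0.5, 0.1, 1.2]
width: 0.246
finger_force: 40.0
```

Lid gripped (21.4 mm). Lifting.

Request:
{"name": "move_arm", "arguments": {
  "increments": [
    [[0, 0, 0, 0, 0, -0.02, 0], [0, 0, 0, 0, 0, -0.055, 0], [0, 0, 0, 0, 0, -0.09, 0], [0, 0, 0, 0, 0, -0.13, 0], [0, 0, 0, 0, 0, -0.17, 0], [0, 0, 0, 0, 0, -0.2, 0], [0, 0, 0, 0, 0, -0.22, 0], [0, 0, 0, 0, 0, -0.22, 0]]
  ]
}}

```text
clock: 16.88
tool_pos: [0.4703, -0.3338, 0.2449]
ee_rot: [[0.439, 0.898, 0.006], [0.898, -0.439, -0.002], [0.001, 0.006, -1.0]]
contact_force: [1.4, -0.5, -1.9]
width: 0.244
finger_force: 40.0
```

```bash
python3 - <<'E'
from h import *
print(now()[1]);plan(now(),(.5773,-.0325,.235,-65.8))
E
```

```text
[ 0.47033441 -0.33376573  0.24494259]
(0.5773, -0.0325, 0.235, -65.8) [0.3, -0.2, 39.8] [0.3176, -0.0362, 0.0099]
```

Request:
{"name": "move_arm", "arguments": {
  "increments": [
    [[0, 0, 3, 0.025, -0.003, 0, 0], [0, 0, 6, 0.05, -0.006, 0, 0], [0, 0, 10, 0.08, -0.009, 0, 0], [0, 0, 14, 0.11, -0.012, 0, 0], [0, 0, 18, 0.14, -0.016, 0, 0], [0, 0, 22, 0.17, -0.019, 0, 0], [0, 0, 25, 0.19, -0.022, 0, 0], [0, 0, 25, 0.2, -0.023, 0, 0]]
  ]
}}

```text
clock: 17.55
tool_pos: [0.5367, -0.139, 0.2394]
ee_rot: [[0.776, 0.63, -0.001], [0.63, -0.776, 0.001], [-0.001, -0.002, -1.0]]
contact_force: [0.1, 0.1, -1.6]
width: 0.248
finger_force: 40.0
```

```bash
python3 - <<'E'
from h import *
print(now()[1]);plan(now(),(.5773,-.0325,.235,-65.8))
E
```

```text
[ 0.5366702  -0.13901425  0.23937549]
(0.5773, -0.0325, 0.235, -65.8) [-0.1, 0.0, 14.9] [0.0987, -0.0571, 0.0044]
```

Request:
{"name": "move_arm", "arguments": {
  "increments": [
    [[0, 0, 4, 0.02, -0.012, 0, 0], [0, 0, 8, 0.05, -0.029, 0, 0], [0, 0, 12, 0.075, -0.044, 0, 0], [0, 0, 15, 0.095, -0.055, 0, 0], [0, 0, 15, 0.1, -0.058, 0, 0], [0, 0, 15, 0.1, -0.058, 0, 0], [0, 0, 15, 0.1, -0.058, 0, 0], [0, 0, 15, 0.1, -0.058, 0, 0]]
  ]
}}

```text
clock: 18.22
tool_pos: [0.5769, -0.037, 0.2405]
ee_rot: [[0.914, 0.405, -0.0], [0.405, -0.914, -0.001], [-0.0, 0.0, -1.0]]
contact_force: [-0.4, -1.0, -0.8]
width: 0.248
finger_force: 40.0
```

```bash
cat > chk.py <<'E'
from h import *
import cv2
R,p=now();print(p,np.degrees(np.arctan2(*R.as_matrix()[[1,0],1])));plan((R,p),(.5773,-.0325,.235,-65.8))
im=r.capture("scene")["image"];u,v=px("scene",[.577,-.0325,.2]).astype(int);k=6
c=cv2.resize(im[v-55:v+45,u-50:u+50],None,fx=k,fy=k,interpolation=cv2.INTER_CUBIC)
# predicted flange outline and mouth rim from the model
for z,rad,ctr,col in((p[2]-.0206+.018,.045,p,(0,255,0)),(p[2]-.0206+.013,.045,p,(0,255,0)),(.15,.034,[.5773,-.0325],(0,0,255)),(.15,.056,[.5773,-.0325],(0,0,255))):
    q=np.array([px("scene",[ctr[0]+rad*np.cos(a),ctr[1]+rad*np.sin(a),z]) for a in np.linspace(0,2*np.pi,80)])
    cv2.polylines(c,[((q-[u-50,v-55]+.5)*k).astype(np.int32)],True,col,1)
cv2.imwrite("pics/g.png",c)
E
python3 chk.py
```

```text
[ 0.57686745 -0.03697719  0.24046684] -66.10558940158356
(0.5773, -0.0325, 0.235, -65.8) [0.0, 0.0, -0.3] [0.0022, -0.0039, 0.0055]
```

View pics/g.png

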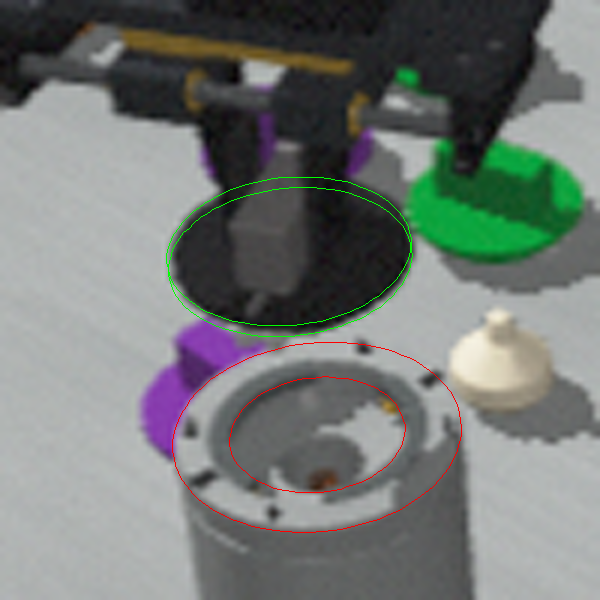

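The lid sits in the grip where the model predicts: the green outline matches the flange edge, its bottom at row 331 against 335. The rim marks (ribs at (431,378) and (203,478)) put the grinder centre slightly behind my estimate, so I'll quantify that.

```bash
cat > m2.py <<'E'
from h import *
import cv2
def blobs(n,im):
    out=[]
    for ang in(24.3,-15.7,204.3,164.3):
        a=np.radians(ang);u,v=px(n,[.577+.051*np.cos(a),-.0325+.051*np.sin(a),.151]);w=4
        U,V=int(round(u)),int(round(v));p=im[V-w:V+w+1,U-w:U+w+1].max(2).astype(float)
        q=np.clip(np.median(p)-30-p,0,None);yy,xx=np.mgrid[-w:w+1,-w:w+1]
        out.append(bp(n,U+(q*xx).sum()/q.sum(),V+(q*yy).sum()/q.sum(),.151))
    o=np.array(out);print(n,o.round(4).tolist(),"centres",((o[0]+o[2])/2).round(4),((o[1]+o[3])/2).round(4),[np.degrees(np.arctan2(*(o[i]-o[i+2])[::-1])).round(1) for i in(0,1)],[np.linalg.norm(o[i]-o[i+2]).round(4)/2 for i in(0,1)])
blobs("top",cv2.imread("pics/top0.png"));im=r.capture("scene")["image"];blobs("scene",im);blobs("scene",cv2.imread("pics/scene0.png"))
R,p=now();print(p)
# lid flange fit around tcp, lower half of outline: dark region edge
k=8;n="scene";u,v=px(n,[p[0],p[1],p[2]-.003]).astype(int);x0,y0=u-28,v-8
c=cv2.resize(im[y0:y0+30,x0:x0+56],None,fx=k,fy=k,interpolation=cv2.INTER_CUBIC).max(2)
m=(c<62).astype(np.uint8);_,L,S,_=cv2.connectedComponentsWithStats(m);m=(L==1+S[1:,4].argmax()).astype(np.uint8)
H=cv2.convexHull(np.vstack(cv2.findContours(m,0,2)[0]));mm=np.zeros_like(m);cv2.fillPoly(mm,[H],1)
def cost(dx,dy):
    q=np.vstack([[px(n,[p[0]+dx+.045*np.cos(a),p[1]+dy+.045*np.sin(a),p[2]-.0206+z]) for a in np.linspace(0,6.28,60)] for z in(.013,.018)])
    t=np.zeros_like(m);cv2.fillPoly(t,[cv2.convexHull(((q-[x0,y0]+.5)*k).astype(np.int32))],1)
    return (t[64:]!=mm[64:]).sum()
print(min((cost(a/1000,b/1000),a,b) for a in np.arange(-6,6.1,.5) for b in np.arange(-6,6.1,.5)),mm[64:].sum())
E
python3 m2.py
```

```text
top [[0.6193, -0.0143], [0.6241, -0.0437], [0.5254, -0.0545], [0.5221, -0.0165]] centres [ 0.5723 -0.0344] [ 0.5731 -0.0301] [np.float64(23.2), np.float64(-14.9)] [np.float64(0.0511), np.float64(0.05275)]
scene [[0.6298, -0.0063], [0.6239, -0.0469], [0.5379, -0.0474], [0.5325, -0.0184]] centres [ 0.5839 -0.0269] [ 0.5782 -0.0326] [np.float64(24.1), np.float64(-17.3)] [np.float64(0.0503), np.float64(0.04785)]
scene [[0.6299, -0.0061], [0.6236, -0.0471], [0.5379, -0.0474], [0.5327, -0.0183]] centres [ 0.5839 -0.0268] [ 0.5782 -0.0327] [np.float64(24.2), np.float64(-17.5)] [np.float64(0.05045), np.float64(0.0477)]
[ 0.57701    -0.03657002  0.24067073]
(np.int64(1257), np.float64(-4.0), np.float64(-2.0)) 28728
```

```bash
python3 - <<'E'
from h import *
n="scene";u,v=px(n,[.577,-.0325,.2]).astype(int)
for a,b in((317,428),(319,430)):
    q=(a/6-.5+u-50,b/6-.5+v-55);print(q,bp(n,*q,.1505))
print(px(n,[.5773,-.0325,.1505]))
p=np.array([.577,-.0366,.2355]);print(px(n,p),px(n,p+[-.004,-.002,0]))
E
```

```text
(np.float64(275.3333333333333), np.float64(236.83333333333331)) [ 0.57545357 -0.03444744]
(np.float64(275.6666666666667), np.float64(237.16666666666669)) [ 0.57581896 -0.03300988]
[275.4 237.6]
[270.9 207.9] [271.5 206.7]
```

Request:
{"name": "move_arm", "arguments": {
  "increments": [
    [[0, 0, -0.3, 0.003, -0.0036, 0.015, 0], [0, 0, -0.3, 0.003, -0.0036, 0.03, 0], [0, 0, -0.3, 0.003, -0.0036, 0.045, 0], [0, 0, -0.3, 0.003, -0.0036, 0.055, 0], [0, 0, -0.3, 0.003, -0.0036, 0.06, 0], [0, 0, -0.3, 0.003, -0.0036, 0.06, 0], [0, 0, -0.3, 0.003, -0.0036, 0.06, 0], [0, 0, -0.3, 0.003, -0.0036, 0.06, 0]]
  ]
}}

```text
clock: 18.98
tool_pos: [0.5791, -0.0304, 0.1815]
ee_rot: [[0.912, 0.411, 0.001], [0.411, -0.912, 0.0], [0.001, 0.0, -1.0]]
contact_force: [0.2, 0.6, -1.0]
width: 0.249
finger_force: 40.0
```

Request:
{"name": "move_arm", "arguments": {
  "increments": [
    [[0, 0, 0, 0, 0, 0.004, 0], [0, 0, 0, 0, 0, 0.008, 0], [0, 0, 0, 0, 0, 0.012, 0], [0, 0, 0, 0, 0, 0.014, 0], [0, 0, 0, 0, 0, 0.014, 0], [0, 0, 0, 0, 0, 0.014, 0]]
  ]
}}

```text
clock: 19.48
tool_pos: [0.5785, -0.0302, 0.1663]
ee_rot: [[0.912, 0.411, -0.001], [0.411, -0.912, -0.0], [-0.001, -0.0, -1.0]]
contact_force: [-0.4, -0.5, -0.9]
width: 0.249
finger_force: 40.0
```

```bash
cat > st.py <<'E'
from h import *
s=r.sense();R,p=now();print(s["clock"],p.round(4),"yaw",np.degrees(np.arctan2(*R.as_matrix()[[1,0],1])).round(2),"F tool",R.inv().apply(s["contact_force"]).round(1),"M tool",R.inv().apply(s["moment"]).round(2),"w",s["width"])
plan((R,p),(.577,-.0325,.1576,-65.8))
E
python3 st.py
```

```text
19.4833 [ 0.5785 -0.0302  0.1663] yaw -65.72 F tool [-0.6  0.2  0.9] M tool [ 0.01 -0.41 -0.04] w 0.24860531035503064
(0.577, -0.0325, 0.1576, -65.8) [-0.0, 0.0, 0.1] [-0.0023, 0.0015, 0.0087]
```

The lugs are already 4 mm below the rim without contact. Seating it.

Request:
{"name": "move_arm", "arguments": {
  "increments": [
    [[0, 0, 0, 0, 0, 0.003, 0], [0, 0, 0, 0, 0, 0.006, 0], [0, 0, 0, 0, 0, 0.009, 0], [0, 0, 0, 0, 0, 0.009, 0], [0, 0, 0, 0, 0, 0.009, 0]]
  ]
}}

```text
clock: 19.9
tool_pos: [0.5785, -0.0315, 0.1575]
ee_rot: [[0.912, 0.41, -0.0], [0.41, -0.912, -0.001], [-0.001, 0.001, -1.0]]
contact_force: [-1.1, -5.4, 0.5]
width: 0.252
finger_force: 40.0
```

```bash
python3 st.py
```

```text
19.9 [ 0.5785 -0.0315  0.1575] yaw -65.79 F tool [-3.2  4.4 -0.5] M tool [-1.08 -1.11 -0.  ] w 0.2524507564842234
(0.577, -0.0325, 0.1576, -65.8) [0.1, 0.0, 0.0] [-0.0018, 0.0003, -0.0001]
```

Request:
{"name": "move_arm", "arguments": {
  "increments": [
    [[0, 0, 0, -0.001, 0.0013, 0.001, 0], [0, 0, 0, -0.001, 0.0013, 0.001, 0], [0, 0, 0, -0.001, 0.0013, 0.001, 0], [0, 0, 4, -0.001, 0.0013, 0.001, 0], [0, 0, 8, -0.001, 0.0013, 0.001, 0], [0, 0, 12, -0.001, 0.0013, 0.001, 0], [0, 0, 12, -0.001, 0.0013, 0.001, 0], [0, 0, 12, -0.001, 0.0013, 0.001, 0]]
  ]
}}

```text
clock: 20.57
tool_pos: [0.5787, -0.0319, 0.1575]
ee_rot: [[0.977, 0.212, 0.001], [0.212, -0.977, 0.0], [0.001, 0.0, -1.0]]
contact_force: [-4.6, -1.2, 7.8]
width: 0.25
finger_force: 40.0
```

```bash
python3 st.py
```

```text
20.5667 [ 0.5787 -0.0319  0.1575] yaw -77.76 F tool [-4.7  0.2 -7.8] M tool [-0.54 -1.15  0.2 ] w 0.24956273395984174
(0.577, -0.0325, 0.1576, -65.8) [0.0, -0.1, -12.0] [-0.0018, 0.0002, -0.0001]
```

Request:
{"name": "move_arm", "arguments": {
  "increments": [
    [[0, 0, 4, -0.001, 0, 0, 0], [0, 0, 8, -0.001, 0, 0, 0], [0, 0, 12, -0.001, 0, 0, 0], [0, 0, 16, -0.001, 0, 0, 0], [0, 0, 20, -0.001, 0, 0, 0], [0, 0, 20, -0.001, 0, 0, 0], [0, 0, 20, -0.001, 0, 0, 0]]
  ]
}}

```text
clock: 21.15
tool_pos: [0.5784, -0.033, 0.1576]
ee_rot: [[0.991, -0.135, 0.003], [-0.135, -0.991, -0.001], [0.003, 0.001, -1.0]]
contact_force: [0.8, -4.3, 5.4]
width: 0.249
finger_force: 40.0
```

```bash
python3 st.py
```

```text
21.15 [ 0.5784 -0.033   0.1576] yaw -97.78 F tool [ 1.4  4.2 -5.3] M tool [-1.3  -0.01 -0.19] w 0.2493899453545222
(0.577, -0.0325, 0.1576, -65.8) [0.1, -0.1, -32.0] [-0.0015, -0.0003, 0.0]
```

Request:
{"name": "move_arm", "arguments": {
  "increments": [
    [[0, 0, 3, 0, 0, 0, 0], [0, 0, 6, 0, 0, 0, 0], [0, 0, 8, 0, 0, 0, 0], [0, 0, 8, 0, 0, 0, 0], [0, 0, 8, 0, 0, 0, 0], [0, 0, 8, 0, 0, 0, 0], [0, 0, 8, 0, 0, 0, 0], [0, 0, 8, 0, 0, 0, 0]]
  ]
}}

```text
clock: 21.82
tool_pos: [0.5783, -0.0335, 0.1576]
ee_rot: [[0.962, -0.272, 0.003], [-0.272, -0.962, -0.001], [0.003, 0.001, -1.0]]
contact_force: [-0.9, -6.4, 5.9]
width: 0.25
finger_force: 40.0
```

```bash
python3 st.py; python3 - <<'E'
from h import *
import cv2
im=r.capture("scene")["image"];u,v=px("scene",[.577,-.0325,.17]).astype(int)
cv2.imwrite("pics/h.png",cv2.resize(im[v-45:v+40,u-50:u+50],None,fx=6,fy=6,interpolation=cv2.INTER_CUBIC))
E
```

```text
21.8167 [ 0.5783 -0.0335  0.1576] yaw -105.77 F tool [ 0.9  6.4 -5.9] M tool [-1.55  0.04 -0.13] w 0.2502520238866898
(0.577, -0.0325, 0.1576, -65.8) [0.1, -0.1, -40.0] [-0.0015, -0.0006, 0.0]
```

View pics/h.png

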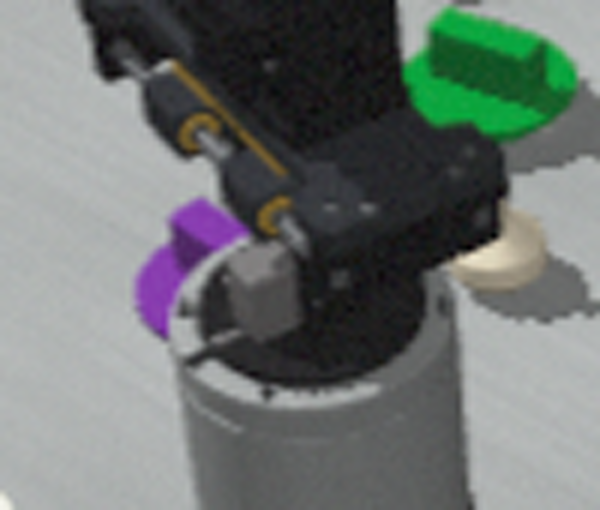

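The lid sits flush, and the bar's front end at (265,290) points along the rib at (210,352). Handing in.

```bash
python3 -c "
from station import r
print(r.sign_off())"
```

```text
the job is handed in; nothing more can be done
None
```

Job handed in at 21.8 s, verdict not shown: both sticks are in the chamber and the lid looks flush, gripped and held at the half-turn mark (turned 40° by the tool reading); I viewed 11 pictures, one over the limit of 10.

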